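# Add the brass slotted weight to the print-pressing stack

## Robot

A 7-joint arm with a two-finger parallel gripper is mounted at the origin on the work surface. World frame = base frame: x ahead of the robot, y to its left, z up, the work surface at z = 0. Lengths are in m, angles in rad, forces in N, time in s.
With the tool pointing down it reaches from about 0.425 to 0.8 m from the base axis. Payload 8.3 kg.
Tool frame: the origin (TCP) lies midway between the tips of the shut fingers; the grasp point (between the pads) lies 19 mm behind it; z points along the fingers, y is the line along which they close (so a half turn about z gives the same grasp; the last joint's range is limited). The gripper opens to 85 mm and grips with 20 to 120 N. Pads are 22 mm wide; open, the fingers measure 114 mm over their backs; the gripper's body (76 mm by 85 mm) begins 54 mm behind the grasp point. The pads swing forward as they close: fully open they stand 13 mm farther back than shut.
Start: joints at [-1.256, 0.383, 0.016, 1.37, -0.006, 1.388, -0.046], TCP at [0.23, 0.581, 0.231] pointing down, gripper open.
Joint ranges: [-2.95, 2.95], [-0.25, 2.06], [-1.52, 1.56], [0.18, 2.33], [-1.44, 4.58], [0.02, 2.06], [-3.01, 3.01]. Speed limits (rad/s): [2.39, 2.39, 3.01, 3.01, 3.14, 3.14, 3.14].

## Interface

Orientations are given as a unit quaternion [x, y, z, w].
In Python, from station import env, optics gives the robot as it stands.
- The arm moves only by the shell command python3 -m pendant 'ROWS'. ROWS is JSON, a list of rows, each a list of 3 entries, a list of its own where there are three numbers: the shift along the tool's x, y, z in mm, then the turn, a rotation vector about the tool's x, y, z in degrees, then the gripper command: -1 is shut, 1 is fully open, values between are in proportion. In form: [[[dx, dy, dz], [rx, ry, rz], hand], ...]. A call has 1 to 8 rows; each row shifts and turns the commanded pose from where the row before left it, along the tool's axes as they then stand; what a row does not reach is not made up. A row lasts 1/10 s, in which the tool goes at most 50 mm and 8.59 degrees, less where a joint would pass 70% of its speed; a pose out of reach is approached as far as the arm can. A call with a gripper value outside its range is refused whole. The fingers move at their own pace and stop on an object; the grip force is fixed at half the most. Time passes only in rows, so rows that do not move let the fingers close. It gives the time, the measured TCP pose, the force, the opening and the grip force at its end, in the units of the state.
- env.get_state(): the state, without advancing time (a new reading comes with each control period).
- optics.camera(name): name is "scene" or "top"; returns a dict with "pixels" (384x512x3 uint8, red, green, blue), "vertical_fov" (degrees; the focal length in pixels is half the picture's height over the tangent of half this angle, whatever the lens; pixels are square), "cx", "cy" (the principal point, pixels), "extrinsics" (4x4, takes a point from world to camera coordinates). Camera axes: x right, y down, z forward; pixel columns grow to the right and rows downward; lengths in m; the calibration is good to about 2 mm. A picture is of the moment at which its call begins. There is no depth.
- env.close_job(): hands the job in; it is judged then, once.
The state is a dict: "time": time; "joint_pos": joint angles; "joint_velocities": joint speeds; "tau": joint torques, N m; "tool_pos": TCP position; "ee_rot": TCP orientation; "wrist_force": force on the tool from outside, world axes, zero at the start; "moment": the same for the moment, N m; "opening": finger opening in m; "grip_force": force on a finger pad.
Only numpy, scipy, OpenCV 4.12 (cv2) and the standard library are available. Lean on these libraries where they do the work, as an engineer would, in place of code of your own. Each camera call takes 0.05 s, during which the arm holds its last target. There are 200 camera calls.

## Task

A print is being pressed flat under a board with a weight carrier, which already holds one red slotted weight. Add the brass slotted weight, lying flat on the red one with the carrier's rod in its slot, and turn its slot the opposite way to the red one's so that neither can slide off; then let go.

Things in the scene. Friction and masses are not known exactly. Their poses are not given: they have to be found in the camera images.
- carrier: Fixed pale wooden pressing board, 200 x 160 x 16 mm (x, y, z). In its middle a white plate, 72 mm across and 6 mm thick (top 22 mm above the table), carries an upright steel rod, 8 mm in diameter with a tapered tip, rising 56 mm above the plate (to 78 mm above the table). Origin: on the rod's axis at table height, z up.
- red_weight: Loose red-painted iron disc lying flat on the carrier's plate, rod at its centre. 76 mm in diameter, 22 mm thick, two parallel flats 60 mm apart (facing +y and -y), and a slot 22 mm wide along x, from x = -11 mm out to the rim, open towards +x. Origin: centre of the disc at its underside, z up; its top is 44 mm above the table.
- brass_weight: Loose yellow brass disc, about 0.5 kg, flat on the table; shape, size, origin (centre of underside) and axes as the red weight: slot open towards +x, flats facing +y and -y. The slot fits over the rod from above or from the side. A dark steel twin lies 0.12 m or more away (centres) and is not needed; an ink tin and an inking roller are farther off.
- brass_slot (a point): Mouth of the brass weight's slot: the point on its underside 38 mm from the centre along the weight's +x; same axes as the weight.
There are look-alikes about, which are no part of the job. Of the things that look like the brass_weight, the middle-sized one is meant.

How it is judged:
By the outcome, as a careful person would: the job done as asked, in the order asked, and still so for the second after the job is handed in, with the robot touching nothing.
It also fails if it takes over 35 s, if anything falls off the work surface, if the arm or the gripper's body presses on something with over 40 N, if the wrist force passes 120 N, or if a joint passes its speed limit or range.

## Working session

There is one attempt and no reset: what is moved stays moved. The work goes in short steps, Python scripts to look and compute and a shell command to move; the robot and the scene stay as the last step left them, time stands still between calls to the robot, and variables do not carry over. Pictures are saved under pics/ and viewed, at most 10 in all, crops included, and the job is handed in when it is done.

```bash
ls; mkdir -p pics; cat > h.py <<'E'
import numpy as np, cv2
from station import env, optics
def snap(n,f):
    c=optics.camera(n); cv2.imwrite('pics/'+f,c['pixels'][:,:,::-1]); 
    np.savez('pics/'+f[:-4]+'.npz',p=c['pixels'],E=c['extrinsics'],k=[c['vertical_fov'],c['cx'],c['cy']]); return c
def load(f):
    d=np.load('pics/'+f+'.npz'); return dict(pixels=d['p'],extrinsics=d['E'],vertical_fov=d['k'][0],cx=d['k'][1],cy=d['k'][2])
def foc(c): return c['pixels'].shape[0]/2/np.tan(np.radians(c['vertical_fov'])/2)
def ray(c,uv,z):
    uv=np.atleast_2d(uv).astype(float); f=foc(c); E=np.array(c['extrinsics']); R=E[:3,:3]; o=-R.T@E[:3,3]
    d=np.c_[(uv[:,0]-c['cx'])/f,(uv[:,1]-c['cy'])/f,np.ones(len(uv))]@R
    return o+d*((z-o[2])/d[:,2])[:,None]
def proj(c,p):
    p=np.atleast_2d(p); E=np.array(c['extrinsics']); q=p@E[:3,:3].T+E[:3,3]; f=foc(c)
    return np.c_[q[:,0]/q[:,2]*f+c['cx'],q[:,1]/q[:,2]*f+c['cy']]
E
python3 - <<'E'
from h import *
for n in('top','scene'):
    c=snap(n,n+'0.png'); print(n,c['vertical_fov'],c['cx'],c['cy'],np.round(c['extrinsics'],3).tolist())
print(env.get_state())
E
```

```text
pics
top 49.5212825576206 257.4076519491793 185.80039871262343 [[0.021, -1.0, -0.014, -0.033], [-0.98, -0.018, -0.199, 0.525], [0.199, 0.018, -0.98, 0.699], [0.0, 0.0, 0.0, 1.0]]
scene 42.29797182232333 246.00606854254275 193.3544864063285 [[-0.525, 0.851, 0.001, 0.281], [0.703, 0.435, -0.562, -0.317], [-0.479, -0.295, -0.827, 1.27], [0.0, 0.0, 0.0, 1.0]]
{'time': 0.1, 'joint_pos': array([-1.25590374,  0.38418089,  0.01637153,  1.37100757, -0.00632514,
        1.38818521, -0.04647486]), 'joint_velocities': array([ 0.00129183, -0.00148332,  0.00037671, -0.0020984 , -0.00073255,
        0.00077286,  0.00098118]), 'tau': array([ 2.63642614e-03, -6.29131150e+01,  8.47167838e-01, -3.72757995e+01,
        1.67557038e-02,  1.04420003e-02,  3.58421026e-07]), 'tool_pos': array([0.23033794, 0.58054302, 0.23038089]), 'ee_rot': array([ 1.87731906e-01,  9.82219925e-01, -8.50883468e-04, -1.63469478e-04]), 'wrist_force': array([-0.57392514,  0.5688856 , -0.27951605]), 'moment': array([-0.00012511,  0.0043132 , -0.01921616]), 'grip_force': 0.0, 'opening': 0.08562648511972602}
```

View pics/top0.png

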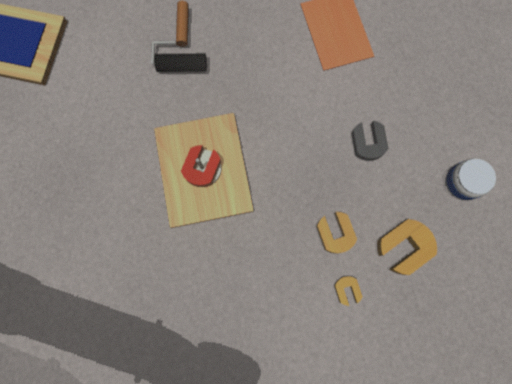

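View pics/scene0.png

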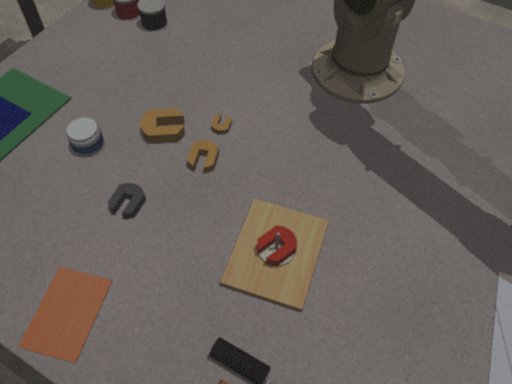

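The top view shows three brass weights: small at (348,290), middle at (337,233) and large at (408,247). The middle one's slot opens upward. Red sits at (202,167) on the board with its slot opening up-right. The scene view agrees, with middle brass at (203,155) and red at (278,245). Next I measure them.

```bash
python3 - <<'E'
from h import *
T=load('top0');S=load('scene0')
for c in(T,S):
    E=c['extrinsics'];print('cam',-E[:3,:3].T@E[:3,3])
def masks(c):
    h=cv2.cvtColor(c['pixels'],cv2.COLOR_RGB2HSV)
    br=cv2.inRange(h,(12,170,90),(28,255,255)); rd=cv2.inRange(h,(0,170,70),(6,255,255))|cv2.inRange(h,(174,170,70),(180,255,255))
    return br,rd
for n,c in(('top',T),('scene',S)):
    br,rd=masks(c)
    for m,nm,z in((br,'brass',.022),(rd,'red',.044)):
        for k in cv2.findContours(m,cv2.RETR_EXTERNAL,cv2.CHAIN_APPROX_NONE)[0]:
            if cv2.contourArea(k)<80: continue
            w=ray(c,k[:,0],z)[:,:2]; mm=cv2.moments(k); (cc,sz,a)=cv2.minAreaRect((w*1000).astype(np.float32))
            print(n,nm,[round(mm['m10']/mm['m00']),round(mm['m01']/mm['m00'])],'cent',np.round(w.mean(0),3),'rect',np.round(cc),np.round(sz),round(a))
a=T['pixels'][195:270,300:375];b=T['pixels'][130:205,165:240];d=S['pixels'][130:180,178:228];e=S['pixels'][220:270,252:302]
r=lambda i:cv2.resize(i,(400,300) if 0 else (300,300),interpolation=cv2.INTER_CUBIC)
cv2.imwrite('pics/crop0.png',np.vstack([np.hstack([r(a),r(b)]),np.hstack([r(d),r(e)])])[:,:,::-1])
E
```

```text
cam [ 0.37577092 -0.03648094  0.789123  ]
cam [0.97910851 0.27267343 0.8718726 ]
top red [210, 167] cent [0.557 0.067] rect [560.  64.] [22. 56.] 63
top red [191, 162] cent [0.561 0.101] rect [567. 102.] [30. 63.] 89
scene red [279, 242] cent [0.564 0.085] rect [564.  87.] [58. 71.] 71
```

View pics/crop0.png

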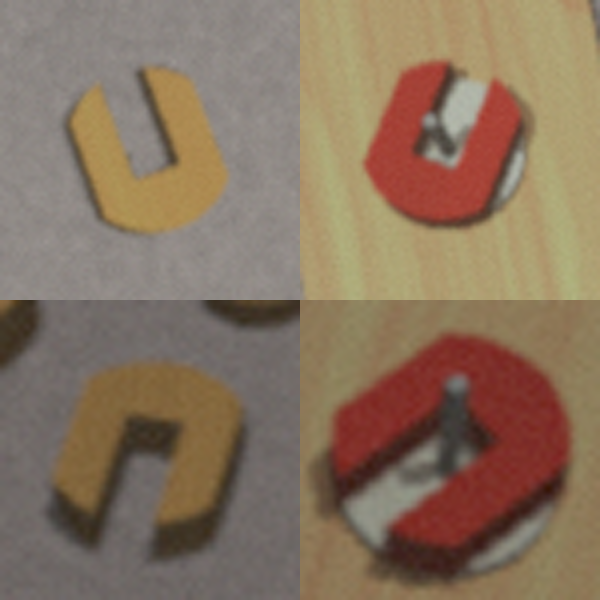

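The crops show the middle brass weight's top face clearly: slot mouth at about (329,213) and slot end at (339,237) in the top view. Red's slot opens up-right, with the rod in it.

```bash
cat > m.py <<'E'
from h import *
def face(c,kind,roi,z,vmin):
    h=cv2.cvtColor(c['pixels'],cv2.COLOR_RGB2HSV).astype(int)
    H,S,V=h[...,0],h[...,1],h[...,2]
    m=((H>9)&(H<30)&(S>110)&(V>vmin)) if kind=='brass' else (((H<8)|(H>172))&(S>140)&(V>vmin))
    r=np.zeros_like(m);u0,v0,u1,v1=roi;r[v0:v1,u0:u1]=1
    m=(m&r).astype(np.uint8)
    # supersample
    n,l,st,_=cv2.connectedComponentsWithStats(m)
    k=cv2.findContours(m,cv2.RETR_EXTERNAL,cv2.CHAIN_APPROX_NONE)[0]
    k=np.vstack([q for q in k if cv2.contourArea(q)>40])
    w=ray(c,k[:,0],z)[:,:2]*1000
    cc,sz,a=cv2.minAreaRect(w.astype(np.float32)); 
    # area centroid -> slot direction (away from mass)
    vv,uu=np.nonzero(m); g=ray(c,np.c_[uu,vv],z)[:,:2].mean(0)*1000
    cc=np.array(cc); B=cv2.boxPoints((cc,sz,a)); e1=B[1]-B[0];e2=B[2]-B[1]
    L=e1 if np.hypot(*e1)>np.hypot(*e2) else e2; L=L/np.hypot(*L)
    if (cc-g)@L<0:L=-L
    ctr=cc+L*0.8
    return dict(ctr=np.round(ctr,1),size=np.round(sz,1),yaw=round(float(np.degrees(np.arctan2(L[1],L[0]))),1),off=np.round(cc-g,1))
E
python3 - <<'E'
from m import *
T=load('top0');S=load('scene0')
for c,a,b in((T,(312,205,362,258),(175,140,228,190)),(S,(180,135,222,176),(252,222,302,270))):
    v=cv2.cvtColor(c['pixels'],cv2.COLOR_RGB2HSV)
    for k,r,z in(('brass',a,.022),('red',b,.044)):
        for vm in(80,100,120): print(k,vm,face(c,k,r,z,vm))
# board edges & plate/rod
for c,uv in((T,(165+130/4,130+120/4)),(S,(252+457/6-50,220+80/6))): print('rodtip',ray(c,uv,.078))
E
```

```text
brass 80 {'ctr': array([ 447.2, -169. ]), 'size': array([70.3, 60. ]), 'yaw': 20.2, 'off': array([3.5, 1.3])}
brass 100 {'ctr': array([ 447.2, -169. ]), 'size': array([70.3, 60. ]), 'yaw': 20.2, 'off': array([3.5, 1.3])}
brass 120 {'ctr': array([ 447.3, -169.3]), 'size': array([70.3, 59.1]), 'yaw': 19.9, 'off': array([3.8, 1.3])}
red 80 {'ctr': array([563.9,  84. ]), 'size': array([60. , 72.2]), 'yaw': -19.1, 'off': array([ 3.7, -0.9])}
red 100 {'ctr': array([563.9,  84. ]), 'size': array([60. , 72.2]), 'yaw': -19.1, 'off': array([ 3.7, -0.9])}
red 120 {'ctr': array([563.9,  84.2]), 'size': array([59.7, 72.2]), 'yaw': -19.1, 'off': array([ 3.5, -1.1])}
brass 80 {'ctr': array([ 446.8, -166.3]), 'size': array([72.2, 59.6]), 'yaw': 20.6, 'off': array([2.7, 1.2])}
brass 100 {'ctr': array([ 445.7, -167.2]), 'size': array([69.8, 58.9]), 'yaw': 20.0, 'off': array([2.5, 1. ])}
brass 120 {'ctr': array([ 445.9, -168. ]), 'size': array([69.4, 56.9]), 'yaw': 20.6, 'off': array([3.9, 1.3])}
red 80 {'ctr': array([565.1,  86.5]), 'size': array([60.4, 71.6]), 'yaw': -19.4, 'off': array([ 2.7, -1.7])}
red 100 {'ctr': array([564.7,  86. ]), 'size': array([59.2, 71.3]), 'yaw': -19.4, 'off': array([ 3.2, -2. ])}
red 120 {'ctr': array([563.2,  85.8]), 'size': array([58.1, 68.8]), 'yaw': -19.9, 'off': array([ 3. , -1.9])}
rodtip [[0.56460765 0.08355215 0.078     ]]
rodtip [[0.56364213 0.08653655 0.078     ]]
```

Both views agree: brass centre (446.5, -168) at yaw 20°, and red/rod at (564, 85) at yaw -19.3°. The ~60 mm width across the flats, the heights and the reach all check out. The plan is to grasp with tool y at -70° and place with tool y at about 70.7°. I move over in two legs without turning, then turn.

```bash
python3 -m pendant '[[[-43,-23.5,0],[0,0,0],1],[[-43,-23.5,0],[0,0,0],1],[[-43,-23.5,0],[0,0,0],1],[[-43,-23.5,0],[0,0,0],1],[[-43,-23.5,0],[0,0,0],1],[[-43,-23.5,0],[0,0,0],1],[[-43,-23.5,0],[0,0,0],1],[[-43,-23.5,0],[0,0,0],1]]'
python3 -m pendant '[[[-13.4,-42.9,0],[0,0,0],1],[[-13.4,-42.9,0],[0,0,0],1],[[-13.4,-42.9,0],[0,0,0],1],[[-13.4,-42.9,0],[0,0,0],1],[[-13.4,-42.9,0],[0,0,0],1],[[-13.4,-42.9,0],[0,0,0],1],[[-13.4,-42.9,0],[0,0,0],1],[[-13.4,-42.9,0],[0,0,0],1]]'
python3 -m pendant '[[[-13.4,-42.9,0],[0,0,0],1],[[-13.4,-42.9,0],[0,0,0],1],[[0,0,0],[0,0,8],1],[[0,0,0],[0,0,8],1],[[0,0,0],[0,0,8],1],[[0,0,0],[0,0,8],1],[[0,0,0],[0,0,8],1],[[0,0,0],[0,0,8],1]]'
python3 -m pendant '[[[0,0,0],[0,0,8],1],[[0,0,0],[0,0,8],1],[[0,0,0],[0,0,8],1],[[0,0,0],[0,0,8],1],[[0,0,0],[0,0,8],1],[[0,0,0],[0,0,8],1],[[0,0,0],[0,0,8],1],[[0,0,0],[0,0,8],1]]'
```

```text
time: 0.9
tool_pos: [0.4817, 0.2775, 0.2311]
ee_rot: [0.188, 0.982, -0.0, -0.0]
wrist_force: [1.0, 0.8, -1.1]
opening: 0.0856
grip_force: 0.0
time: 1.7
tool_pos: [0.4532, -0.081, 0.2312]
ee_rot: [0.188, 0.982, 0.0, -0.0]
wrist_force: [1.0, 0.6, 0.4]
opening: 0.0855
grip_force: 0.0
time: 2.5
tool_pos: [0.4469, -0.1688, 0.231]
ee_rot: [0.573, 0.819, -0.0, -0.0]
wrist_force: [0.4, 0.3, 0.3]
opening: 0.0854
grip_force: 0.0
time: 3.3
tool_pos: [0.4469, -0.1688, 0.231]
ee_rot: [0.92, 0.391, -0.0, -0.0]
wrist_force: [-0.6, 0.6, -0.1]
opening: 0.0855
grip_force: 0.0
```

```bash
python3 -m pendant '[[[0,0,0],[0,0,8],1],[[0,0,0],[0,0,8],1],[[0,0,0],[0,0,8],1],[[0,0,0],[0,0,2.1],1],[[0,0,45],[0,0,0],1],[[0,0,45],[0,0,0],1],[[0,0,45],[0,0,0],1],[[0,0,0],[0,0,0],1]]'
python3 - <<'E'
from h import *
c=load('top0');h=cv2.cvtColor(c['pixels'],cv2.COLOR_RGB2HSV)
m=cv2.inRange(h,(9,110,60),(30,255,255));m[:,:312]=0;m[:200]=0
v,u=np.nonzero(m);w=ray(c,np.c_[u,v],.022)[:,:2]*1000-[446.5,-168.3]
a=np.radians(20);X=w@[np.cos(a),np.sin(a)];Y=w@[-np.sin(a),np.cos(a)]
for s in(1,-1):
    k=(abs(X)<20)&(s*Y>36); print(s,np.min(s*Y[k]) if k.any() else None)
snap('scene','s1.png');t=snap('top','t1.png')
i=load('s1')['pixels'][90:220,130:300];cv2.imwrite('pics/c1.png',cv2.resize(i,(680,520),interpolation=cv2.INTER_CUBIC)[:,:,::-1])
E
```

```text
time: 4.1
tool_pos: [0.4429, -0.1675, 0.0913]
ee_rot: [0.984, 0.176, -0.005, -0.001]
wrist_force: [-0.5, 0.2, 0.2]
opening: 0.0854
grip_force: 0.0
1 None
-1 133.98216001874894
```

View pics/c1.png

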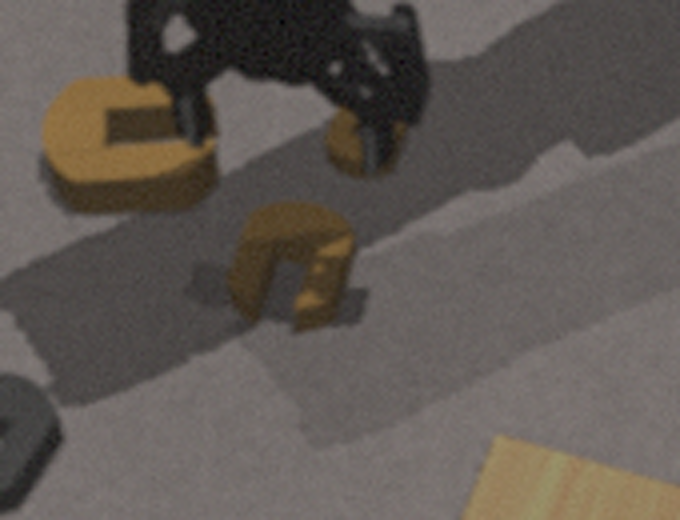

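The crop shows the open fingers above the middle brass weight, clear of the large and small ones. The TCP sits about 4 mm short in x, so I let it settle and check.

```bash
python3 -m pendant '[[[0,0,0],[0,0,0],1],[[0,0,25],[0,0,0],1],[[0,0,0],[0,0,0],1]]'; python3 -c "
from station import env
s=env.get_state();print(s['joint_pos'],s['ee_rot'],s['tool_pos'])"
```

```text
time: 4.5
tool_pos: [0.4473, -0.1685, 0.0716]
ee_rot: [0.984, 0.176, 0.0, -0.0]
wrist_force: [-0.3, 0.0, 0.3]
opening: 0.0853
grip_force: 0.0
[-0.31644619  0.25910363  0.6977015   1.98805601 -0.2024717   0.9628842
 -0.73546107] [ 9.84374566e-01  1.76087082e-01  1.05377651e-04 -2.07121428e-04] [ 0.44733255 -0.16853356  0.07158729]
```

```bash
python3 -m pendant '[[[0,0,20],[0,0,0],1],[[0,0,20],[0,0,0],1],[[0,0,15],[0,0,0],1],[[0,0,10],[0,0,0],1],[[0,0,4],[0,0,0],1],[[0,0,0],[0,0,0],1]]'; python3 -m pendant '[[[0,0,0],[0,0,0],0.4],[[0,0,0],[0,0,0],0.2],[[0,0,0],[0,0,0],-0.2],[[0,0,0],[0,0,0],-1],[[0,0,0],[0,0,0],-1],[[0,0,0],[0,0,0],-1],[[0,0,0],[0,0,0],-1]]'
```

```text
time: 5.1
tool_pos: [0.4477, -0.169, 0.0029]
ee_rot: [0.984, 0.176, 0.0, 0.0]
wrist_force: [-0.4, 0.8, -0.4]
opening: 0.0853
grip_force: 0.0
time: 5.8
tool_pos: [0.448, -0.1691, 0.0035]
ee_rot: [0.984, 0.176, 0.001, 0.0]
wrist_force: [-2.1, 0.9, 8.8]
opening: 0.0587
grip_force: 63.8
```

```bash
python3 -m pendant '[[[0,0,-15],[0,0,0],-1],[[0,0,-25],[0,0,0],-1],[[0,0,-30],[0,0,0],-1],[[0,0,-30],[0,0,0],-1],[[0,0,-30],[0,0,0],-1],[[0,0,-20],[0,0,0],-1],[[0,0,0],[0,0,0],-1]]'
python3 -m pendant '[[[24.5,-24.9,0],[0,0,0],-1],[[24.5,-24.9,0],[0,0,0],-1],[[24.5,-24.9,0],[0,0,0],-1],[[24.5,-24.9,0],[0,0,0],-1],[[24.5,-24.9,0],[0,0,0],-1],[[24.5,-24.9,0],[0,0,0],-1],[[24.5,-24.9,0],[0,0,0],-1],[[24.5,-24.9,0],[0,0,0],-1]]'
python3 -m pendant '[[[0,0,0],[0,0,-8],-1],[[0,0,0],[0,0,-8],-1],[[0,0,0],[0,0,-8],-1],[[0,0,0],[0,0,-8],-1],[[0,0,0],[0,0,-8],-1],[[0,0,0],[0,0,-8],-1],[[0,0,0],[0,0,-8],-1],[[0,0,0],[0,0,-8],-1]]'
python3 -m pendant '[[[0,0,0],[0,0,-8],-1],[[0,0,0],[0,0,-8],-1],[[0,0,0],[0,0,-8],-1],[[0,0,0],[0,0,-8],-1],[[0,0,0],[0,0,-8],-1],[[0,0,0],[0,0,-8],-1],[[0,0,0],[0,0,-8],-1],[[0,0,0],[0,0,-8],-1]]'
python3 -m pendant '[[[0,0,0],[0,0,-8],-1],[[0,0,0],[0,0,-4.4],-1],[[0,0,0],[0,0,0],-1],[[0,0,0],[0,0,0],-1]]'
python3 - <<'E'
from h import *
a=snap('scene','s2.png');b=snap('top','t2.png')
i=a['pixels'][160:310,190:360];j=b['pixels'][90:240,110:280]
cv2.imwrite('pics/c2.png',np.hstack([cv2.resize(k,(400,353),interpolation=cv2.INTER_CUBIC) for k in(i,j)])[:,:,::-1])
E
```

```text
time: 6.5
tool_pos: [0.4486, -0.1694, 0.1548]
ee_rot: [0.984, 0.176, 0.002, 0.0]
wrist_force: [0.1, 0.7, -4.4]
opening: 0.0584
grip_force: 68.1
time: 7.3
tool_pos: [0.5615, 0.0871, 0.1502]
ee_rot: [0.984, 0.176, -0.001, 0.0]
wrist_force: [-0.0, -0.3, -3.4]
opening: 0.058
grip_force: 67.9
time: 8.1
tool_pos: [0.5609, 0.0857, 0.1499]
ee_rot: [0.74, 0.673, -0.001, -0.001]
wrist_force: [0.1, 0.3, -4.4]
opening: 0.0586
grip_force: 67.9
time: 8.9
tool_pos: [0.5609, 0.0857, 0.1499]
ee_rot: [0.271, 0.963, -0.001, -0.002]
wrist_force: [0.2, 0.3, -4.9]
opening: 0.0581
grip_force: 67.9
time: 9.3
tool_pos: [0.5614, 0.0856, 0.1508]
ee_rot: [0.169, 0.986, -0.0, -0.001]
wrist_force: [0.1, -0.9, -4.3]
opening: 0.0585
grip_force: 67.9
```

View pics/c2.png

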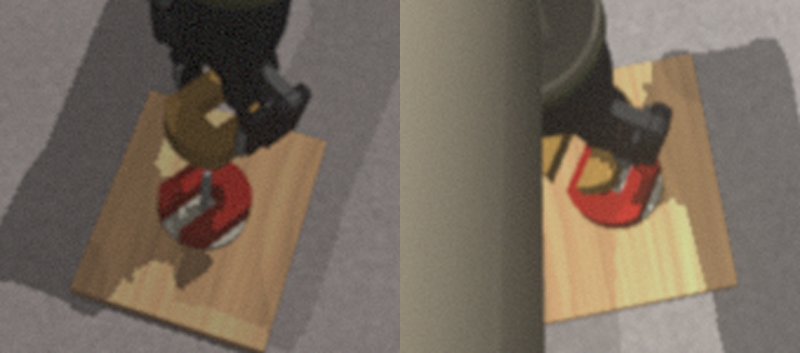

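The left crop (scene) shows brass held over the rod with its slot facing away from the camera, opposite to red's, whose slot faces the camera. I overlay the expected outline to check for tilt in the hand.

```bash
python3 - <<'E'
from h import *
from scipy.spatial.transform import Rotation as Ro
s=env.get_state();R=Ro.from_quat(s['ee_rot']).as_matrix();p=s['tool_pos']
print(np.degrees(np.arctan2(R[1,1],R[0,1])))
t=np.radians(np.linspace(17,343,60));P=np.c_[38*np.cos(t),np.clip(38*np.sin(t),-30,30)];P=np.vstack([P,[-11,-11],[-11,11]])
x=-R[:,0]; x[2]=0; x/=np.linalg.norm(x)  # expected slot dir ; print
print('slot yaw',np.degrees(np.arctan2(x[1],x[0])),np.degrees(np.arctan2(R[1,0],R[0,0])))
E
python3 - <<'E'
from h import *
c=[load('s2'),load('t2')];o=[]
t=np.radians(np.linspace(17,343,60));P=np.c_[38*np.cos(t),np.clip(38*np.sin(t),-30,30)];P=np.vstack([P,[-11,-11],[-11,11]])/1000
a=np.radians(160.7);W=P@np.array([[np.cos(a),np.sin(a)],[-np.sin(a),np.cos(a)]])+[.5607,.085]
for k,(u,v,w,h) in zip(c,((215,170,100,110),(150,100,100,110))):
    i=cv2.resize(np.clip(k['pixels'][v:v+h,u:u+w]*1.6,0,255).astype(np.uint8),None,fx=4,fy=4,interpolation=cv2.INTER_CUBIC)
    for z,col in((.150,(0,255,0)),(.172,(0,255,255))):
        q=(proj(k,np.c_[W,np.full(len(W),z)])-[u,v])*4+2; cv2.polylines(i,[q.astype(np.int32)],True,col,1)
    o.append(i)
cv2.imwrite('pics/c3.png',np.hstack(o)[:,:,::-1])
E
```

```text
70.54076459240436
slot yaw -19.45927972218842 160.5407202778116
```

View pics/c3.png

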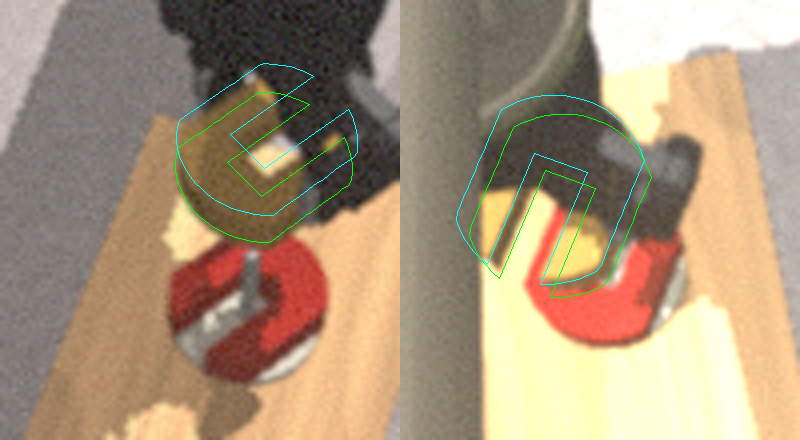

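The outline matches the brass weight within a few mm in both views: slot along 160.5°, flat, rod under the slot. I correct 2–3 mm and lower.

```bash
python3 -m pendant '[[[-2.1,0.6,0],[0,0,0],-1],[[0,0,20],[0,0,0],-1],[[0,0,25],[0,0,0],-1],[[0,0,15],[0,0,0],-1],[[0,0,0],[0,0,0],-1],[[0,0,0],[0,0,0],-1]]'
python3 - <<'E'
from h import *
a=snap('scene','s4.png');b=snap('top','t4.png')
i=a['pixels'][180:290,215:325];j=b['pixels'][110:220,150:260]
cv2.imwrite('pics/c4.png',np.clip(1.5*np.hstack([cv2.resize(k,(400,400),interpolation=cv2.INTER_CUBIC) for k in(i,j)]),0,255)[:,:,::-1])
E
```

```text
time: 10.0
tool_pos: [0.5645, 0.0858, 0.0926]
ee_rot: [0.168, 0.986, -0.0, -0.0]
wrist_force: [0.7, -0.3, -3.3]
opening: 0.0585
grip_force: 67.8[ WARN:0@2.391] global loadsave.cpp:1063 imwrite_ Unsupported depth image for selected encoder is fallbacked to CV_8U.
```

View pics/c4.png

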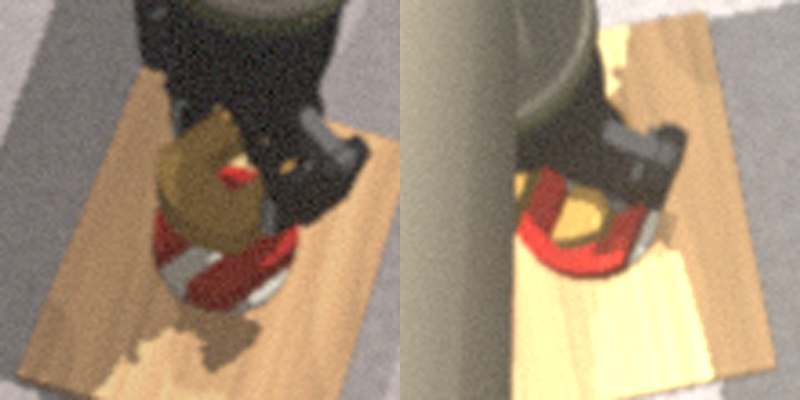

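Brass is above red with the rod tip hidden beneath it, in line with the slot. I lower slowly and watch the force.

```bash
python3 -m pendant '[[[0,0,6],[0,0,0],-1],[[0,0,6],[0,0,0],-1],[[0,0,6],[0,0,0],-1],[[0,0,4],[0,0,0],-1],[[0,0,0],[0,0,0],-1]]'
```

```text
time: 10.6
tool_pos: [0.5637, 0.0856, 0.0693]
ee_rot: [0.168, 0.986, -0.0, -0.001]
wrist_force: [-1.0, 0.2, -4.0]
opening: 0.0586
grip_force: 67.9
```

```bash
python3 -m pendant '[[[0,0,6],[0,0,0],-1],[[0,0,6],[0,0,0],-1],[[0,0,5],[0,0,0],-1],[[0,0,2],[0,0,0],-1],[[0,0,0],[0,0,0],-1],[[0,0,0],[0,0,0],-1]]'; python3 -m pendant '[[[0,0,1.5],[0,0,0],-1],[[0,0,0],[0,0,0],-1]]'
```

```text
time: 11.2
tool_pos: [0.5644, 0.0858, 0.0514]
ee_rot: [0.168, 0.986, -0.0, 0.0]
wrist_force: [0.0, 0.3, -4.0]
opening: 0.0586
grip_force: 68.0
time: 11.4
tool_pos: [0.5643, 0.0857, 0.0498]
ee_rot: [0.168, 0.986, 0.0, 0.0]
wrist_force: [0.1, 0.3, -4.6]
opening: 0.0585
grip_force: 68.0
```

```bash
python3 -m pendant '[[[0,0,1.5],[0,0,0],-1],[[0,0,0],[0,0,0],-1]]'; python3 -m pendant '[[[0,0,1],[0,0,0],-1],[[0,0,0],[0,0,0],-1]]'
```

```text
time: 11.6
tool_pos: [0.5642, 0.0857, 0.0481]
ee_rot: [0.168, 0.986, -0.0, -0.0]
wrist_force: [-0.4, -0.0, -4.0]
opening: 0.0586
grip_force: 68.0
time: 11.8
tool_pos: [0.5644, 0.0857, 0.0476]
ee_rot: [0.168, 0.986, 0.0, 0.0]
wrist_force: [-1.9, -0.5, -0.5]
opening: 0.0584
grip_force: 68.3
```

Contact comes at the height expected. Now I seat it a little more, open and lift off.

```bash
python3 -m pendant '[[[0,0,0.7],[0,0,0],-1],[[0,0,0],[0,0,0],0.4],[[0,0,0],[0,0,0],0.6],[[0,0,0],[0,0,0],1],[[0,0,0],[0,0,0],1],[[0,0,0],[0,0,0],1]]'; python3 -m pendant '[[[0,0,-8],[0,0,0],1],[[0,0,-15],[0,0,0],1],[[0,0,-30],[0,0,0],1],[[0,0,-40],[0,0,0],1],[[0,0,-40],[0,0,0],1],[[0,0,-30],[0,0,0],1],[[0,0,0],[0,0,0],1]]'
# back off towards -y to clear the view
python3 -m pendant '[[[0,-45,0],[0,0,0],1],[[0,-45,0],[0,0,0],1],[[0,-45,0],[0,0,0],1],[[0,-45,0],[0,0,0],1],[[0,0,0],[0,0,0],1],[[0,0,0],[0,0,0],1]]'
python3 - <<'E'
from m import *
a=snap('scene','s5.png');b=snap('top','t5.png')
for vm in(80,100): print(face(a,'brass',(240,200,315,258),.066,vm))
print('top',face(b,'brass',(170,125,240,185),.066,100))
i=a['pixels'][190:290,225:325];j=b['pixels'][110:210,150:250]
cv2.imwrite('pics/c5.png',np.hstack([cv2.resize(k,(400,400),interpolation=cv2.INTER_CUBIC) for k in(i,j)])[:,:,::-1])
E
```

```text
time: 12.4
tool_pos: [0.5645, 0.0858, 0.0466]
ee_rot: [0.168, 0.986, 0.0, 0.0]
wrist_force: [0.2, -0.3, -1.0]
opening: 0.0855
grip_force: 0.0
time: 13.1
tool_pos: [0.5669, 0.0861, 0.2157]
ee_rot: [0.168, 0.986, 0.002, 0.004]
wrist_force: [0.5, -0.2, -0.1]
opening: 0.0855
grip_force: 0.0
time: 13.7
tool_pos: [0.5042, -0.0853, 0.2097]
ee_rot: [0.17, 0.986, 0.0, 0.0]
wrist_force: [0.1, 1.5, -0.3]
opening: 0.0856
grip_force: 0.0
{'ctr': array([566.2,  87.3]), 'size': array([62.2, 73.9]), 'yaw': 160.1, 'off': array([-2.4,  4.8])}
{'ctr': array([566. ,  86.8]), 'size': array([61.6, 73.5]), 'yaw': 159.1, 'off': array([-2.2,  5.1])}
top {'ctr': array([565.4,  83.5]), 'size': array([66.8, 75. ]), 'yaw': 157.0, 'off': array([-3.7,  0.2])}
```

View pics/c5.png

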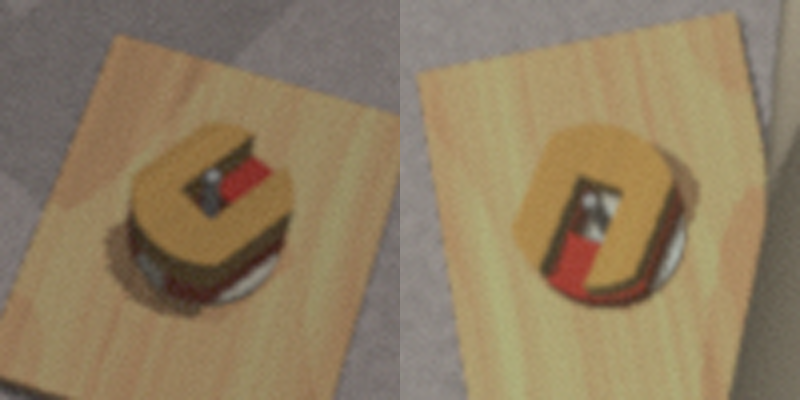

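Brass lies flat on red with the rod in its slot. Its slot, at about 160°, opens opposite red's at about -19°. The gripper is clear, so I hand in.

```bash
python3 -c "
from station import env
print(env.close_job())"
```

```text
the job is handed in; nothing more can be done
None
```

The middle-sized brass weight now lies flat on the red one, with the rod in its slot and the slot turned opposite to the red one's; the gripper has let go and is clear, and the job was handed in at about 14 s, with no verdict returned.

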